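# Try two sleeves on the gauge pin and sort them

## Robot

A 6-joint arm with a two-finger parallel gripper is mounted at the origin on a cart in front of the work surface, level with it; the furniture and walls round the work are solid. World frame = base frame: x ahead of the robot, y to its left, z up, the work surface at z = 0. Lengths are in m, angles in degrees, forces in N, time in s.
With the tool pointing down it reaches from about 0.35 to 0.875 m from the base axis. Payload 4.2 kg.
Tool frame: the origin (TCP) lies between the finger pads; the fingertips stand 11 mm ahead of it and the grasp point (between the pads) lies 8 mm behind it; z points along the fingers, y is the direction in which the jaws open and shut (so a half turn about z gives the same grasp; the last joint's range is limited). The gripper opens to 87 mm and grips with 3 to 60 N. Pads are 19 mm wide; open, the fingers measure 117 mm over their backs; the gripper's body (75 mm by 190 mm) begins 51 mm behind the grasp point.
Start: joints at [-58.694, 22.042, 0.453, 0, -68.411, -14.817], TCP at [0.177, -0.599, 0.234] pointing down, gripper open.
Joint ranges: [-179.83, 179.83], [-69.29, 118.12], [-61.27, 80.66], [-181.25, 117.63], [-171.15, -9.14], [-177.46, 177.46]. Speed limits (degrees/s): [159.86, 159.86, 180, 180, 180, 180].

## Interface

Orientations are given as a 3x3 rotation matrix whose columns are the frame's x, y, z axes.
In Python, from station import sense, capture, get_calibration, finish_job, search_frame, cut_out gives the robot as it stands.
- The arm moves only by the tool arm_command, never from a script. Its argument "rows" is a list of rows, each an object with "fingers": the opening in per cent of the stroke, from 0 (shut) to 100 (fully open); "travel": the shift along the tool's x, y, z in cm, a list of three; "roll": the turn about the tool's z in degrees. A call has 1 to 10 rows; each row is the pose to reach, as a shift and turn from the pose commanded when the call began, along the tool's axes at that moment; what a row does not reach only later rows make up. A row lasts 1/10 s, in which the tool goes at most 50 mm and 8.59 degrees, less where a joint would pass 70% of its speed; a pose out of reach is approached as far as the arm can. A call with a gripper value outside its range is refused whole. The fingers move at their own pace and stop on an object; the grip force is fixed at half the most. Time passes only in rows, so rows that repeat a pose let the fingers close. It gives the time, the measured TCP pose, the force and the opening at its end, in the units of the state.
- sense(): the state, without advancing time (a new reading comes with each control period).
- capture(name): name is "scene" or "top" or "wrist"; returns (picture, depth): 384x512x3 uint8, red, green, blue; 384x512 float32, m along the optical axis (not along the pixel's ray), 0 where there is no reading.
- get_calibration(name): a dict with "fov_y" (degrees; the focal length in pixels is half the picture's height over the tangent of half this angle, whatever the lens; pixels are square), "cx", "cy" (the principal point, pixels), "origin" and "attitude" of the camera in the world; the wrist camera has in their place "mount" (4x4, takes a point from camera to tool coordinates, whose origin is the TCP and whose axes are the flange's). Camera axes: x right, y down, z forward; pixel columns grow to the right and rows downward; lengths in m; the calibration is good to about 2 mm. A picture is of the moment at which its call begins: read the wrist's pose just before it. get_calibration takes no time and is no camera call.
- finish_job(): hands the job in, once; it reports no verdict.
Trained networks look in the newest picture that a camera, given by its name, has taken for a name from the list of things; names that differ only in an ending like _2 or _b are one class to them, and where a whole thing is asked for, a point or a joint stands for the part that bears it (a point fixed in the world has none). Each returns a list of dicts, best first, with "p" (0 to 1); they miss things now and then, are a little off and sometimes report something else, mostly with a low value. They report only what shows in the picture. A call takes as long as a camera call. They do not tell look-alikes from the thing itself.
- search_frame(camera, label): "position" ([x, y, z] in m, in world coordinates, good to about 4 mm: the middle of the surface that is visible of it).
- cut_out(camera, label): "mask" (384x512 bool, what is visible of it).
The state is a dict: "time_s": time; "joints": joint angles; "joint_velocities": joint speeds; "effort": joint torques, N m; "tcp_pos": TCP position; "ee_rot": TCP orientation; "wrist_force": force on the tool from outside, world axes, zero at the start; "moment": the same for the moment, N m; "gripper_width": opening from 0.0 (shut) to 1.0 (fully open).
Only numpy, scipy, OpenCV 4.12 (cv2) and the standard library are available. Lean on these libraries where they do the work, as an engineer would, in place of code of your own. Each camera call takes 0.05 s, during which the arm holds its last target. There are 200 camera calls.

## Task

Check the bores of the two aluminium sleeves by sliding them one at a time onto the level gauge pin as far as they will go, without forcing: a good one goes fully home against the pin's shoulder, a tight one stops part-way. Lay each sleeve flat in its tray before you try the next: good ones in the square tray, tight ones in the oblong tray, set down and not dropped. Leave the other things on the table undisturbed.

Things in the scene. Friction and masses are not known exactly. Their poses are not given: they have to be found in the camera images.
- sleeve_a: Plain aluminium eight-sided sleeve lying on one of its flats on the table: 56 mm long, 30 mm across the outer flats, open bore 18 mm across at both ends. Origin at its very centre (15 mm above the table as it lies), x along the bore; both ends are alike. Weight about 0.1 kg. Whether its bore is clear all through or narrows to 9 mm some 18 mm in from either end (then the pin stops there) does not show from outside. The two sleeves look the same and their names tell nothing.
- sleeve_b: Plain aluminium eight-sided sleeve lying on one of its flats on the table: 56 mm long, 30 mm across the outer flats, open bore 18 mm across at both ends. Origin at its very centre (15 mm above the table as it lies), x along the bore; both ends are alike. Weight about 0.1 kg. Whether its bore is clear all through or narrows to 9 mm some 18 mm in from either end (then the pin stops there) does not show from outside. The two sleeves look the same and their names tell nothing.
- gauge: Grey fixed gauge stand: base plate 100 x 85 mm, 14 mm thick; upright post 32 mm thick, 46 mm wide and 110 mm high. Origin on the table under the post's middle; the level pin points along the stand's own -x (roughly towards the robot).
- shoulder (a point): Where the pin's axis meets the flat round shoulder (30 mm diameter) that the pin stands out of, 90 mm above the table. Axes as the gauge's: the pin runs 50 mm from here along -x. The steel pin is 15 mm thick, its last 4.5 mm tapering to 11 mm. The centre of a sleeve that is fully home lies 28 mm from here on the pin's axis; that of a sleeve whose bore is tight stops about 60 mm from here.
- pin_tip (a point): Centre of the free end of the pin, 50 mm from the shoulder.
- square_tray: Square tray 130 x 130 mm, for sleeves that go fully home. White plastic, fixed to the table, walls 4 mm thick and 18 mm high, inner floor about 4 mm above the table. Origin under its centre, x along one side.
- oblong_tray: Oblong tray 190 x 115 mm, for sleeves that stop part-way. White plastic, fixed to the table, walls 4 mm thick and 18 mm high, inner floor about 4 mm above the table. Origin under its centre, x along its long side.
- vial: Bystander, loose, must stay where it is: capped sample vial, standing, 24 mm thick, 62 mm high. Origin under its centre.
- tweezers: Bystander, loose, must stay where it is: steel tweezers 131 x 13 x 8 mm, lying along own x. Origin under the centre.
- slide_pack: Bystander, loose, must stay where it is: cardboard pack 30 x 78 x 28 mm, long along own y. Origin under the centre.
- timer: Bystander, loose, must stay where it is: flat timer 64 x 64 x 21 mm. Origin under the centre.
- marker: Bystander, loose, must stay where it is: felt marker 138 mm long, 17 mm thick, lying along own x. Origin under the centre.
Not all that is in view belongs to the job. Leave any pink look-alike of the sleeve_b alone.

How it is judged:
By the outcome, as a careful person would: the job done as asked, in the order asked, and still so for the second after the job is handed in, with the robot touching nothing.
It also fails if it takes over 72 s, if anything falls off the work surface, if the arm or the gripper's body presses on something with over 40 N, if the wrist force passes 120 N, or if a joint passes its speed limit or range.

## Working session

There is one attempt and no reset: what is moved stays moved. The work goes in short steps, Python scripts to look and compute and a tool call to move; the robot and the scene stay as the last step left them, time stands still between calls to the robot, and variables do not carry over. Pictures are saved under pics/ and viewed, about 8 in all and at most 12, crops included, and the job is handed in when it is done.

Besides the shell and the picture viewer there is one more tool, called after "Emit:" by a JSON object that holds its "method" and its "body". arm_command: Moves the arm, as the interface text tells. Its arguments: {"type":"object","properties":{"rows":{"type":"array","items":{"type":"object","properties":{"fingers":{"type":"number"},"travel":{"type":"array","items":{"type":"number"}},"roll":{"type":"number"}}}}},"required":["rows"]}

```bash
ls; mkdir -p pics; cat > h.py <<'E'
import numpy as np, cv2
from station import *
def cam(n,s=None):
    c=get_calibration(n); f=192/np.tan(np.radians(c['fov_y']/2))
    if n=='wrist':
        s=s or sense(); T=np.eye(4);T[:3,:3]=s['ee_rot'];T[:3,3]=s['tcp_pos'];M=T@np.array(c['mount']);R,o=M[:3,:3],M[:3,3]
    else: R,o=np.array(c['attitude']),np.array(c['origin'])
    return f,c['cx'],c['cy'],R,o
def cloud(n,d,s=None):
    f,cx,cy,R,o=cam(n,s); v,u=np.mgrid[:384,:512]
    P=np.stack([(u-cx)/f*d,(v-cy)/f*d,d],-1)@R.T+o; P[d==0]=np.nan; return P
def proj(n,p,s=None):
    f,cx,cy,R,o=cam(n,s); q=R.T@(np.array(p)-o); return q[:2]/q[2]*f+[cx,cy]
def save(n,img,k=1): cv2.imwrite('pics/'+n,cv2.resize(img[...,::-1],None,fx=k,fy=k))
E
python3 - <<'E'
from h import *
im={}
for n in('top','scene'):
    p,d=capture(n); im[n]=p; np.save(n+'d.npy',d); np.save(n+'p.npy',p)
    print(n,get_calibration(n))
    for l in('sleeve_a','gauge','square_tray','oblong_tray','shoulder','pin_tip'):
        for r in search_frame(n,l)[:4]: print(n,l,np.round(r['position'],3),round(r['p'],2),proj(n,r['position']).round())
cv2.imwrite('pics/1.png',cv2.resize(np.vstack([im['top'],im['scene']])[...,::-1],(400,600),interpolation=cv2.INTER_AREA)) if 0 else save('1.png',im['top'],1.5)
save('2.png',im['scene'],1.5)
print(sense())
E
```

```text
pics
top {'fov_y': 53.084887583668355, 'cx': 251.41215018214234, 'cy': 196.77265827832642, 'origin': array([0.35397663, 0.05285704, 1.23350919]), 'attitude': array([[ 1.48297858e-04, -9.89832164e-01,  1.42240164e-01],
       [-9.99927157e-01, -1.86346434e-03, -1.19251120e-02],
       [ 1.20689189e-02, -1.42228034e-01, -9.89760338e-01]])}
top sleeve_a [0.41  0.133 0.032] 0.65 [221. 234.]
top sleeve_a [0.59  0.136 0.028] 0.61 [221. 177.]
top sleeve_a [ 0.518 -0.047  0.031] 0.55 [278. 200.]
top sleeve_a [0.443 0.016 0.031] 0.53 [258. 223.]
top gauge [0.682 0.04  0.018] 0.87 [251. 150.]
top square_tray [ 0.5   -0.38   0.003] 0.76 [381. 206.]
top oblong_tray [ 0.501 -0.19   0.007] 0.9 [322. 206.]
top pin_tip [0.682 0.037 0.015] 0.73 [252. 150.]
scene {'fov_y': 56.803205655431285, 'cx': 259.69293216163885, 'cy': 191.15558373452163, 'origin': array([-0.20709895,  0.78571445,  0.87380316]), 'attitude': array([[-0.70313663, -0.42190222,  0.57236124],
       [-0.71103295,  0.42349577, -0.56132297],
       [-0.00556916, -0.80165444, -0.59776177]])}
scene sleeve_a [0.494 0.187 0.025] 0.7 [242. 2
[... 632 characters left out ...]
0e-03,
       -6.84119096e+01, -1.48139143e+01]), 'joint_velocities': array([-0.0497027 ,  0.02827245, -0.0044687 ,  0.05294155, -0.03742003,
       -0.07107907]), 'effort': array([ 3.85881431e-04, -3.90330756e+01,  1.87588030e+01,  4.22368079e+00,
        1.55333953e-02, -7.47424821e-06]), 'tcp_pos': array([ 0.17744782, -0.59925223,  0.23358535]), 'ee_rot': array([[-9.58849627e-01, -2.83914407e-01,  5.30405294e-05],
       [-2.83914409e-01,  9.58849627e-01, -3.05413609e-05],
       [-4.21867595e-05, -4.43435430e-05, -9.99999998e-01]]), 'wrist_force': array([-0.51090443,  1.51604558, -0.7015665 ]), 'moment': array([-0.01905806, -0.00527242, -0.05936474]), 'gripper_width': 1.0019999316561574}
```

View pics/1.png

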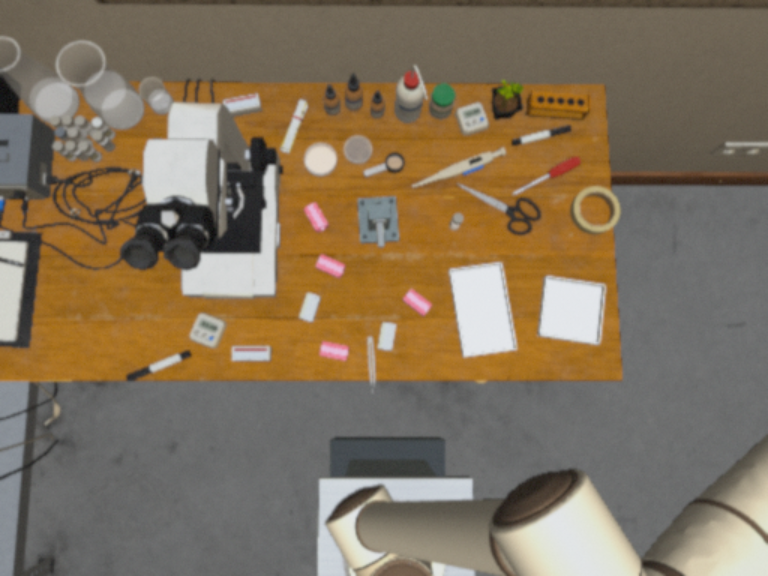

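View pics/2.png

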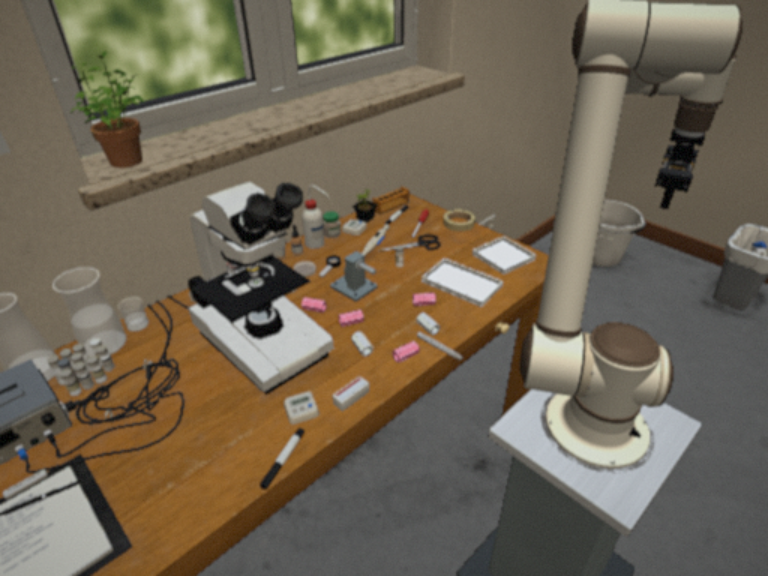

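The top view shows two grey sleeves at about (310,307) and (387,336), display pixels. Four pink look-alikes are at (316,216), (330,265), (417,301) and (334,351), and I'll leave them alone. The gauge is at (378,220), the oblong tray at (483,309), the square tray at (572,310), and the tweezers at (372,363) are close to sleeve 2. Next I'll measure from the top depth image.

```bash
python3 - <<'E'
from h import *
p=np.load('topp.npy');d=np.load('topd.npy');P=cloud('top',d)
hsv=cv2.cvtColor(p,cv2.COLOR_RGB2HSV)
for n,(u,v) in dict(s1=(207,205),s2=(258,223)).items():
    m=np.zeros(d.shape,bool);m[v-13:v+14,u-13:u+14]=1
    q=P[m&(P[...,2]>.016)&(P[...,2]<.045)&(hsv[...,1]<60)]
    r=cv2.minAreaRect(q[:,:2].astype(np.float32));print(n,len(q),q.mean(0).round(3),r, np.median(q[:,2]))
for n,b in dict(ob=(298,345,170,242),sq=(355,408,180,235)).items():
    m=np.zeros(d.shape,bool);m[b[2]:b[3],b[0]:b[1]]=1
    q=P[m&(hsv[...,1]<60)&(hsv[...,2]>130)]
    print(n,len(q),cv2.minAreaRect(q[:,:2].astype(np.float32)),np.percentile(q[:,2],[5,50,95]))
m=np.zeros(d.shape,bool);m[125:168,232:272]=1
for lo,hi in((.007,.025),(.08,.104),(.104,.13)):
    q=P[m&(P[...,2]>lo)&(P[...,2]<hi)];print('gauge',lo,len(q),q.mean(0).round(4),cv2.minAreaRect(q[:,:2].astype(np.float32)))
# height map coarse
x,y,z=[P[...,i] for i in range(3)]
for a in np.arange(.35,.8,.03):
    print('%.2f'%a,[int(1000*np.nanmax(np.r_[0,z[(abs(x-a)<.015)&(abs(y-b)<.015)]])) for b in np.arange(-.47,.38,.03)])
print(get_calibration('wrist'))
E
```

```text
s1 166 [0.504 0.181 0.026] ((0.5044006109237671, 0.1820927858352661), (0.02967974543571472, 0.055549491196870804), 72.63420104980469) 0.026964580288251883
s2 166 [0.443 0.019 0.027] ((0.4427762031555176, 0.01861027255654335), (0.029449451714754105, 0.05549969524145126), 80.54666900634766) 0.02732428068079573
ob 2169 ((0.5007780194282532, -0.18490266799926758), (0.19279859960079193, 0.10868998616933823), 9.554956436157227) [nan nan nan]
sq 1696 ((0.49967649579048157, -0.37874096632003784), (0.13213656842708588, 0.13087663054466248), 80.95296478271484) [nan nan nan]
gauge 0.007 458 [0.6958 0.0382 0.013 ] ((0.6985810399055481, 0.03723270073533058), (0.10104084014892578, 0.08494602143764496), 3.88319730758667)
gauge 0.08 127 [0.6562 0.0344 0.0949] ((0.6658576130867004, 0.03876291215419769), (0.044428396970033646, 0.08975061774253845), 77.30217742919922)
gauge 0.104 150 [0.688  0.0371 0.1084] ((0.6876562237739563, 0.03721480071544647), (0.033561822026968, 0.0453423410654068), 7.952207088470459)
0.35 [4, 3, 5, 4, 3, 3, 3, 3, 2, 7, 5, 3, 6, 3, 2, 3, 4, 12, 4, 5, 3, 4, 6, 5, 3, 5, 3, 3, 4]
0
[... 1390 characters left out ...]
, 4, 25, 30, 4, 202, 202, 335, 336, 334]
0.77 [26, 30, 26, 6, 3, 15, 18, 17, 4, 6, 9, 7, 4, 20, 17, 4, 4, 3, 4, 3, 5, 4, 5, 5, 164, 178, 335, 335, 335]
0.80 [4, 5, 4, 26, 28, 17, 6, 5, 6, 5, 22, 28, 26, 18, 11, 17, 17, 10, 10, 7, 27, 31, 29, 4, 170, 180, 335, 334, 334]
{'fov_y': 60.39939713941033, 'cx': 262.0394166279644, 'cy': 188.64003283225966, 'mount': array([[ 1.34485104e-03, -9.65202459e-01, -2.61500295e-01,
         7.17311159e-02],
       [ 9.99999016e-01,  1.40221165e-03, -3.27663870e-05,
        -3.87005071e-05],
       [ 3.98304959e-04, -2.61499994e-01,  9.65203395e-01,
        -1.50721536e-01],
       [ 0.00000000e+00,  0.00000000e+00,  0.00000000e+00,
         1.00000000e+00]])}
```

Emit:
{"method": "arm_command", "body": {"rows": [{"fingers": 60, "travel": [-36.6, 20.4, -8], "roll": 8}, {"fingers": 60, "travel": [-36.6, 20.4, -8], "roll": 16.5}, {"fingers": 60, "travel": [-36.6, 20.4, -8], "roll": 16.5}, {"fingers": 60, "travel": [-36.6, 20.4, -8], "roll": 16.5}, {"fingers": 60, "travel": [-36.6, 20.4, -8], "roll": 16.5}, {"fingers": 60, "travel": [-36.6, 20.4, -8], "roll": 16.5}, {"fingers": 60, "travel": [-36.6, 20.4, -8], "roll": 16.5}, {"fingers": 60, "travel": [-36.6, 20.4, -8], "roll": 16.5}, {"fingers": 60, "travel": [-36.6, 20.4, -8], "roll": 16.5}]}}

```text
time_s: 1.6
tcp_pos: [0.4726, -0.2974, 0.3146]
ee_rot: [[-1.0, -0.002, 0.002], [-0.002, 1.0, -0.001], [-0.002, -0.001, -1.0]]
wrist_force: [-0.8, -0.9, -1.0]
gripper_width: 0.6
```

Emit:
{"method": "arm_command", "body": {"rows": [{"fingers": 60, "travel": [-2, 37.7, 0], "roll": 0}, {"fingers": 60, "travel": [-2, 37.7, 0], "roll": 0}, {"fingers": 60, "travel": [-2, 37.7, 0], "roll": 0}, {"fingers": 60, "travel": [-2, 37.7, 0], "roll": 0}, {"fingers": 60, "travel": [-2, 37.7, 0], "roll": 0}, {"fingers": 60, "travel": [-2, 37.7, 0], "roll": 0}, {"fingers": 60, "travel": [-2, 37.7, 0], "roll": 0}, {"fingers": 60, "travel": [-2, 37.7, 0], "roll": 0}, {"fingers": 60, "travel": [-2, 37.7, 0], "roll": 0}, {"fingers": 60, "travel": [-2, 37.7, 0], "roll": 0}]}}

```text
time_s: 2.6
tcp_pos: [0.4904, 0.0777, 0.3135]
ee_rot: [[-1.0, -0.001, -0.0], [-0.001, 1.0, -0.0], [0.0, -0.0, -1.0]]
wrist_force: [-1.3, -0.1, -0.3]
gripper_width: 0.601
```

```bash
cat >> h.py <<'E'
def rect(q):
    (c,(w,h),a)=cv2.minAreaRect(q[:,:2].astype(np.float32)); L,S=max(w,h),min(w,h); a=a if w>h else a+90
    return np.round(c,4),round(L,4),round(S,4),round((a+90)%180-90,1)
E
python3 - <<'E'
from h import *
s=sense();print(s['tcp_pos'],s['joints'])
p,d=capture('wrist');P=cloud('wrist',d,s);hsv=cv2.cvtColor(p,cv2.COLOR_RGB2HSV);save('3.png',p,1.5)
np.savez('w1.npz',p=p,P=P)
for n,c in dict(s1=(.504,.182),s2=(.443,.019)).items():
    near=np.hypot(P[...,0]-c[0],P[...,1]-c[1])<.042
    q=P[near&(P[...,2]>.02)&(hsv[...,1]<70)];print(n,len(q),rect(q),np.percentile(q[:,2],[50,90]))
near=np.hypot(P[...,0]-.68,P[...,1]-.037)<.09
for lo,hi in((.007,.02),(.1035,.12)):
    q=P[near&(P[...,2]>lo)&(P[...,2]<hi)];print('g',lo,len(q),rect(q),np.median(q[:,2]))
q=P[near&(P[...,2]>.08)&(P[...,0]<.665)&(P[...,2]<.103)]
for a in np.arange(.6,.67,.006):
    r=q[abs(q[:,0]-a)<.003]
    if len(r): print('pin %.3f'%a,len(r),r[:,1].min().round(4),r[:,1].max().round(4),r[:,2].max().round(4))
# gripper extents via scene
near=(P[...,0]<.46)&(P[...,0]>.3)&(abs(P[...,1]-.04)<.06)&(P[...,2]>.005)&(P[...,2]<.016)
q=P[near];print('tweez',len(q),rect(q))
ps,ds=capture('scene');Q=cloud('scene',ds)-s['tcp_pos'];m=(abs(Q[...,0])<.14)&(abs(Q[...,1])<.14)&(Q[...,2]>-.03)&(Q[...,2]<.25);Q=Q[m]
for a in np.arange(-.03,.25,.03):
    r=Q[abs(Q[:,2]-a)<.015]
    if len(r):print('grip %.2f'%a,len(r),r.min(0).round(3),r.max(0).round(3))
m=(P[...,1]>.2)&(P[...,1]<.3)
for a in np.arange(.44,.6,.02):
    print('%.2f'%a,[int(1000*np.nanmax(np.r_[0,P[...,2][m&(abs(P[...,0]-a)<.01)&(abs(P[...,1]-b)<.005)]])) for b in np.arange(.21,.30,.01)])
E
```

```text
[0.49038691 0.07768308 0.31353229] [ 2.77789667e+01  6.47925299e+00 -9.04717369e+00  4.10104570e-03
 -7.44890132e+01 -1.17705515e+02]
s1 902 (array([0.5017, 0.1742]), 0.056, 0.0472, -16.6) [0.02804295 0.03017686]
s2 23532 (array([0.451, 0.03 ]), 0.0682, 0.0584, -10.2) [0.39588261 0.41475418]
g 0.007 565 (array([0.715 , 0.0387]), 0.0877, 0.0531, -89.5) 0.013538972942743144
g 0.1035 99 (array([0.6717, 0.0365]), 0.0426, 0.0066, -88.4) 0.10558442352185382
pin 0.636 1 0.0329 0.0329 0.0973
pin 0.642 48 0.0273 0.0409 0.0984
pin 0.648 48 0.0268 0.041 0.0977
pin 0.654 50 0.0281 0.042 0.098
pin 0.660 47 0.028 0.042 0.0979
pin 0.666 18 0.0275 0.0419 0.0972
tweez 717 (array([0.3853, 0.0389]), 0.1246, 0.0801, 26.8)
grip 0.00 98 [-0.014 -0.037 -0.014] [0.011 0.038 0.015]
grip 0.03 111 [-0.015 -0.04   0.016] [0.009 0.043 0.045]
grip 0.06 296 [-0.04  -0.086  0.045] [0.036 0.089 0.075]
grip 0.09 732 [-0.041 -0.096  0.075] [0.037 0.097 0.105]
grip 0.12 252 [-0.028 -0.049  0.105] [0.023 0.019 0.135]
grip 0.15 209 [-0.04  -0.049  0.135] [0.021 0.04  0.165]
grip 0.18 251 [-0.042 -0.035  0.165] [0.034 0.041 0.195]
grip 0.21 208 [-0.043 -0.028  0.195] [0.009 0.042 0.222]
0.44 [1, 1, 1, 0, 1, 2, 1, 1, 1]
0.46 [1, 1, 1, 1, 1, 1, 1, 1, 1]
0.48 [2, 1, 1, 1, 1, 1, 1, 1, 1]
0.50 [1, 1, 2, 1, 2, 1, 1, 1, 1]
0.52 [1, 1, 1, 2, 61, 62, 63, 62, 65]
0.54 [1, 1, 1, 1, 66, 67, 66, 67, 70]
0.56 [1, 1, 1, 1, 69, 70, 71, 71, 73]
0.58 [1, 1, 1, 1, 66, 18, 0, 0, 0]
```

View pics/3.png

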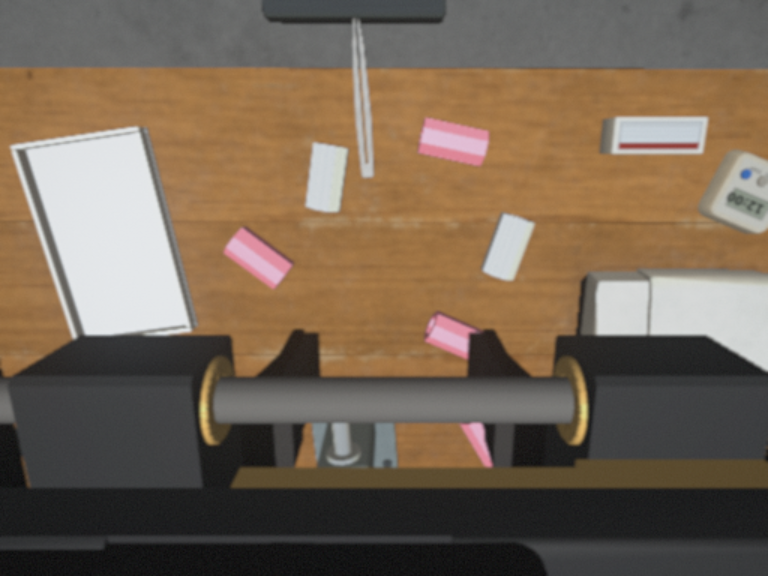

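The two grey sleeves are at (508,247) and (326,177). The tweezers tip at (367,175) is beside sleeve 2, and the microscope base starts at about (585,270). The pin is half hidden by the fingers, so I'll move past it and measure the gauge's heading.

Emit:
{"method": "arm_command", "body": {"rows": [{"fingers": 60, "travel": [-27, -4, 0], "roll": 0}, {"fingers": 60, "travel": [-27, -4, 0], "roll": 0}, {"fingers": 60, "travel": [-27, -4, 0], "roll": 0}, {"fingers": 60, "travel": [-27, -4, 0], "roll": 0}, {"fingers": 60, "travel": [-27, -4, 0], "roll": 0}, {"fingers": 60, "travel": [-27, -4, 0], "roll": 0}, {"fingers": 60, "travel": [-27, -4, 0], "roll": 0}]}}

```text
time_s: 3.4
tcp_pos: [0.7627, 0.0344, 0.3093]
ee_rot: [[-1.0, 0.004, -0.004], [0.004, 1.0, -0.001], [0.004, -0.001, -1.0]]
wrist_force: [-0.4, -0.5, -1.3]
gripper_width: 0.597
```

```bash
python3 - <<'E'
from h import *
s=sense();print(s['tcp_pos'],s['wrist_force'])
p,d=capture('wrist');P=cloud('wrist',d,s);hsv=cv2.cvtColor(p,cv2.COLOR_RGB2HSV);save('4.png',p,1.5)
np.savez('w2.npz',p=p,P=P)
for n,c in dict(s1=(.504,.182),s2=(.443,.019)).items():
    near=np.hypot(P[...,0]-c[0],P[...,1]-c[1])<.045
    q=P[near&(P[...,2]>.01)&(P[...,2]<.05)&(hsv[...,1]<70)];print(n,len(q),rect(q))
near=np.hypot(P[...,0]-.68,P[...,1]-.037)<.09
for lo,hi in((.009,.02),(.106,.118)):
    q=P[near&(P[...,2]>lo)&(P[...,2]<hi)];print('g',lo,len(q),rect(q),np.median(q[:,2]))
q=P[near&(P[...,2]>.092)&(P[...,0]<.665)&(P[...,2]<.1)]
X=[];Y=[]
for a in np.arange(.606,.67,.004):
    r=q[abs(q[:,0]-a)<.002]
    if len(r): print('pin %.3f'%a,len(r),r[:,1].min().round(4),r[:,1].max().round(4),np.median(r[:,1]).round(4),r[:,2].max().round(4));X+=[a];Y+=[(r[:,1].min()+r[:,1].max())/2]
print(np.polyfit(X,Y,1), q[:,0].min(),np.percentile(q[:,0],2))
E
```

```text
[0.76274587 0.03436369 0.30930484] [-0.4484555  -0.45293686 -1.30785689]
s1 0 (array([0., 0.]), 0.0, 0.0, -90.0)
s2 0 (array([0., 0.]), 0.0, 0.0, -90.0)
g 0.009 3146 (array([0.6993, 0.0372]), 0.1003, 0.085, 4.2) 0.013461049778533712
g 0.106 1363 (array([0.6893, 0.0365]), 0.0458, 0.0316, -86.0) 0.10925898735861578
pin 0.618 4 0.0314 0.0344 0.0329 0.0965
pin 0.622 46 0.0262 0.0385 0.0324 0.0976
pin 0.626 58 0.0251 0.0385 0.0323 0.0987
pin 0.630 58 0.0251 0.0385 0.0313 0.0981
pin 0.634 56 0.0261 0.0395 0.0323 0.0992
pin 0.638 56 0.0261 0.0395 0.0328 0.0989
pin 0.642 54 0.026 0.0395 0.0333 0.0977
pin 0.646 55 0.027 0.0406 0.0333 0.0984
pin 0.650 60 0.027 0.0406 0.0333 0.0981
pin 0.654 51 0.028 0.0406 0.0343 0.0985
pin 0.658 52 0.028 0.0406 0.0343 0.0981
pin 0.662 50 0.028 0.0406 0.0343 0.0979
pin 0.666 12 0.0279 0.0417 0.0348 0.0979
[ 0.0568617  -0.00324505] 0.619060979563855 0.620637716955974
```

View pics/4.png

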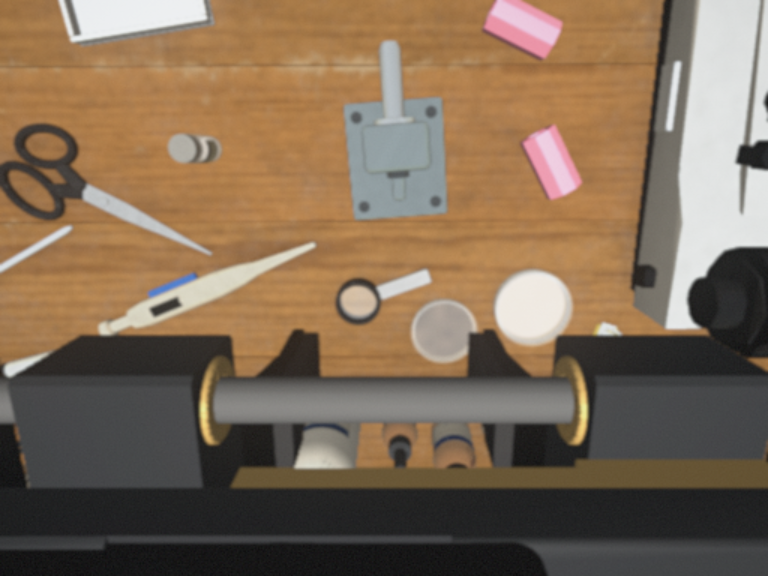

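The pin runs from its tip at (390,45) to the shoulder at (393,120). Gauge yaw is about 4.1°, the tip is at about (0.619, 0.032), the shoulder at about (0.669, 0.035) and the axis height is about 0.090, all consistent with the given sizes. Next I'll refine the sleeves from the previous view.

```bash
python3 - <<'E'
from h import *
w=np.load('w1.npz');P=w['P'];hsv=cv2.cvtColor(w['p'],cv2.COLOR_RGB2HSV)
for n,c in dict(s1=(.504,.182),s2=(.443,.019)).items():
    m=(np.hypot(P[...,0]-c[0],P[...,1]-c[1])<.045)&(P[...,2]>.012)&(P[...,2]<.04)&(hsv[...,1]<80)
    k,l,st,ce=cv2.connectedComponentsWithStats(m.astype(np.uint8)); i=1+np.argmax(st[1:,4]); q=P[l==i]
    print(n,len(q),rect(q),ce[i]*1.5)
    t=q[q[:,2]>.0285];print(' top',len(t),rect(t),np.median(t[:,2]))
m=(abs(P[...,0]-.38)<.08)&(abs(P[...,1]-.042)<.03)&(hsv[...,1]<60)&(P[...,2]>.002)&(P[...,2]<.013)
k,l,st,ce=cv2.connectedComponentsWithStats(m.astype(np.uint8)); i=1+np.argmax(st[1:,4]); q=P[l==i];print('tw',len(q),rect(q),q.min(0),q.max(0))
save('5.png',w['p'][70:210,180:380],4)
E
```

```text
s1 957 (array([0.5042, 0.1826]), 0.0559, 0.0306, -17.0) [507.56269592 246.13166144]
 top 392 (array([0.5041, 0.1824]), 0.0559, 0.016, -17.1) 0.029563148149656382
s2 1017 (array([0.4427, 0.0189]), 0.0558, 0.0302, -9.2) [326.77433628 176.76843658]
 top 450 (array([0.4426, 0.0185]), 0.0557, 0.0181, -10.1) 0.02950388416735153
tw 688 (array([0.3775, 0.05  ]), 0.1298, 0.0126, 4.1) [0.31281395 0.04267109 0.00263014] [0.4419882  0.05851205 0.01007205]
```

View pics/5.png

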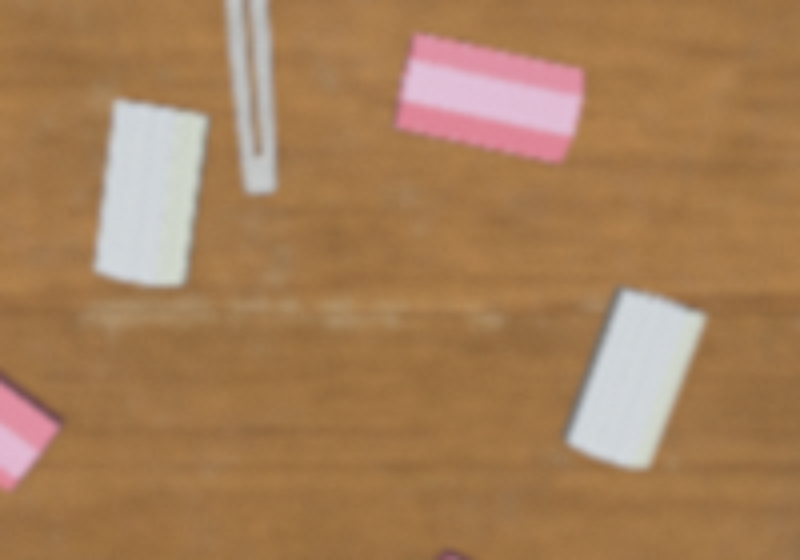

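```bash
python3 - <<'E'
from h import *
C=[cloud('top',np.load('topd.npy')),cloud('scene',np.load('scened.npy')),np.load('w1.npz')['P'],np.load('w2.npz')['P']]
for lo,hi in((.08,.15),(.15,.22),(.22,.3),(.3,.36),(.36,.5)):
    for i,P in enumerate(C):
        m=(P[...,2]>lo)&(P[...,2]<hi)&(P[...,1]>.2)&(P[...,1]<.45)&(P[...,0]>.42)&(P[...,0]<.7)
        if i>1: m[200:]=0
        q=P[m]
        if len(q)>5: print(lo,i,len(q),'minx,miny',np.percentile(q[:,:2],1,axis=0).round(3),'y@x<.6',[ (round(a,2),round(float(q[abs(q[:,0]-a)<.01,1].min()),3)) for a in np.arange(.46,.64,.02) if (abs(q[:,0]-a)<.01).any()])
E
```

```text
0.08 0 26 minx,miny [0.587 0.25 ] y@x<.6 [(np.float64(0.58), 0.387), (np.float64(0.6), 0.327)]
0.08 1 484 minx,miny [0.611 0.299] y@x<.6 [(np.float64(0.6), 0.344), (np.float64(0.62), 0.31)]
0.08 3 782 minx,miny [0.631 0.256] y@x<.6 [(np.float64(0.62), 0.293)]
0.15 0 1095 minx,miny [0.583 0.255] y@x<.6 [(np.float64(0.58), 0.256), (np.float64(0.6), 0.256), (np.float64(0.62), 0.255)]
0.15 1 1449 minx,miny [0.582 0.258] y@x<.6 [(np.float64(0.58), 0.256), (np.float64(0.6), 0.256), (np.float64(0.62), 0.256)]
0.15 3 63 minx,miny [0.687 0.256] y@x<.6 []
0.22 0 23 minx,miny [0.664 0.297] y@x<.6 []
0.22 1 186 minx,miny [0.629 0.333] y@x<.6 [(np.float64(0.62), 0.331)]
0.3 0 437 minx,miny [0.584 0.274] y@x<.6 [(np.float64(0.58), 0.297), (np.float64(0.6), 0.292), (np.float64(0.62), 0.291)]
0.3 1 715 minx,miny [0.562 0.304] y@x<.6 [(np.float64(0.56), 0.307), (np.float64(0.58), 0.297), (np.float64(0.6), 0.298), (np.float64(0.62), 0.387)]
0.36 0 3934 minx,miny [0.51  0.291] y@x<.6 [(np.float64(0.5), 0.303), (np.float64(0.52), 0.291), (np.float64(0.54), 0.292), (np.float64(0.56), 0.29), (np.float64(0.58), 0.29), (np.float64(0.6), 0.291), (np.float64(0.62), 0.299)]
0.36 1 1727 minx,miny [0.508 0.298] y@x<.6 [(np.float64(0.5), 0.301), (np.float64(0.52), 0.29), (np.float64(0.54), 0.299), (np.float64(0.56), 0.293), (np.float64(0.58), 0.338), (np.float64(0.6), 0.377), (np.float64(0.62), 0.348)]
```

Emit:
{"method": "arm_command", "body": {"rows": [{"fingers": 60, "travel": [25.9, 5.5, 0], "roll": 8}, {"fingers": 60, "travel": [25.9, 5.5, 0], "roll": 16.8}, {"fingers": 60, "travel": [25.9, 5.5, 0], "roll": 16.8}, {"fingers": 60, "travel": [25.9, 5.5, 0], "roll": 16.8}, {"fingers": 60, "travel": [25.9, 5.5, 6], "roll": 16.8}, {"fingers": 60, "travel": [25.9, 5.5, 12], "roll": 16.8}, {"fingers": 60, "travel": [25.9, 5.5, 18], "roll": 16.8}, {"fingers": 60, "travel": [25.9, 5.5, 22.5], "roll": 16.8}, {"fingers": 60, "travel": [25.9, 5.5, 22.5], "roll": 16.8}]}}

```text
time_s: 4.35
tcp_pos: [0.4998, 0.0914, 0.0884]
ee_rot: [[-0.957, 0.289, 0.002], [0.289, 0.957, 0.001], [-0.002, 0.002, -1.0]]
wrist_force: [0.2, 0.6, -1.0]
gripper_width: 0.599
```

Emit:
{"method": "arm_command", "body": {"rows": [{"fingers": 60, "travel": [1.1, 4.4, 1], "roll": 0}, {"fingers": 60, "travel": [2.2, 8.8, 2.5], "roll": 0}, {"fingers": 60, "travel": [2.2, 8.8, 2.5], "roll": 0}, {"fingers": 60, "travel": [2.2, 8.8, 2.5], "roll": 0}, {"fingers": 60, "travel": [2.2, 8.8, 2.5], "roll": 0}]}}

```text
time_s: 4.85
tcp_pos: [0.5055, 0.1819, 0.0646]
ee_rot: [[-0.957, 0.29, 0.001], [0.29, 0.957, 0.001], [-0.001, 0.001, -1.0]]
wrist_force: [0.4, 0.5, 0.6]
gripper_width: 0.603
```

```bash
cat > go.py <<'E'
import sys
from h import *
s=sense();t=np.array(eval(sys.argv[1]));R=np.array(s['ee_rot'])
print(s['time_s'],s['tcp_pos'].round(4),'F',s['wrist_force'].round(1),'M',s['moment'].round(2),'w',round(s['gripper_width'],3),'ang',np.degrees(np.arctan2(R[1,0],R[0,0])).round(2)%360,R[:,2].round(4))
print('travel cm',(100*R.T@(t-s['tcp_pos'])).round(2))
E
python3 go.py "[.504,.1825,.019]"
```

```text
4.85 [0.5055 0.1819 0.0646] F [0.4 0.5 0.6] M [-0.09 -0.09 -0.02] w 0.603 ang 163.16 [ 9.e-04  6.e-04 -1.e+00]
travel cm [0.16 0.01 4.56]
```

Descend and grip.

Emit:
{"method": "arm_command", "body": {"rows": [{"fingers": 60, "travel": [0.15, 0, 2], "roll": 0}, {"fingers": 60, "travel": [0.15, 0, 3.5], "roll": 0}, {"fingers": 60, "travel": [0.15, 0, 4.5], "roll": 0}, {"fingers": 60, "travel": [0.15, 0, 4.5], "roll": 0}, {"fingers": 20, "travel": [0.15, 0, 4.5], "roll": 0}, {"fingers": 20, "travel": [0.15, 0, 4.5], "roll": 0}, {"fingers": 20, "travel": [0.15, 0, 4.5], "roll": 0}, {"fingers": 20, "travel": [0.15, 0, 4.5], "roll": 0}, {"fingers": 20, "travel": [0.15, 0, 4.5], "roll": 0}, {"fingers": 20, "travel": [0.15, 0, 4.5], "roll": 0}]}}

```text
time_s: 5.85
tcp_pos: [0.5047, 0.1834, 0.0191]
ee_rot: [[-0.957, 0.289, 0.001], [0.289, 0.957, 0.0], [-0.001, 0.0, -1.0]]
wrist_force: [-0.5, -0.3, 4.1]
gripper_width: 0.339
```

```bash
python3 go.py "[.504,.1825,.019]"
```

```text
5.85 [0.5047 0.1834 0.0191] F [-0.5 -0.3  4.1] M [-0.25  0.21 -0.  ] w 0.339 ang 163.21 [ 6.e-04  2.e-04 -1.e+00]
travel cm [ 0.04 -0.11  0.01]
```

Emit:
{"method": "arm_command", "body": {"rows": [{"fingers": 20, "travel": [0, 0, -2], "roll": 0}, {"fingers": 20, "travel": [0, 0, -5], "roll": 0}, {"fingers": 20, "travel": [0, 0, -7.5], "roll": 0}, {"fingers": 20, "travel": [-2, -3.5, -7.5], "roll": -5}, {"fingers": 20, "travel": [-4, -7, -7.5], "roll": -10}, {"fingers": 20, "travel": [-6, -10.5, -7.5], "roll": -15}, {"fingers": 20, "travel": [-7.9, -13.8, -7.5], "roll": -20.9}, {"fingers": 20, "travel": [-7.9, -13.8, -7.5], "roll": -20.9}, {"fingers": 20, "travel": [-7.9, -13.8, -7.5], "roll": -20.9}]}}

```text
time_s: 6.75
tcp_pos: [0.5399, 0.0274, 0.093]
ee_rot: [[-0.998, -0.069, -0.001], [-0.069, 0.998, 0.0], [0.001, 0.0, -1.0]]
wrist_force: [-0.5, -0.2, -1.6]
gripper_width: 0.34
```

```bash
python3 go.py "[.5755,.0283,.0945]"; python3 - <<'E'
from h import *
p,d=capture('wrist');save('6.png',p,1.5)
ps,ds=capture('scene');np.savez('s6.npz',p=ps,d=ds)
u,v=proj('scene',[.6,.03,.09]).astype(int)
P=cloud('scene',ds)
m=(P[...,2]>.065)&(P[...,2]<.125)&(abs(P[...,0]-.6)<.09)&(abs(P[...,1]-.03)<.06)
cr=ps[v-45:v+45,u-60:u+60]
cv2.imwrite('pics/7.png',np.hstack([cv2.resize(cr[...,::-1],(600,450),interpolation=2)]))
s=sense();Q=P[m];R=np.array(s['ee_rot'])
E
```

```text
6.75 [0.5399 0.0274 0.093 ] F [-0.5 -0.2 -1.6] M [ 0.04 -0.01 -0.04] w 0.34 ang 183.93 [-0.001  0.    -1.   ]
travel cm [-3.56 -0.16 -0.16]
```

View pics/7.png

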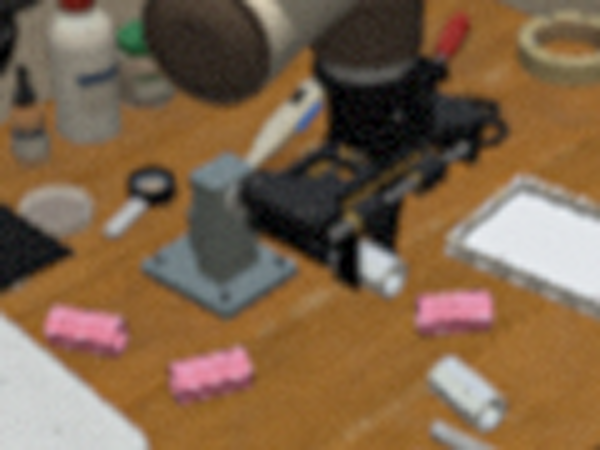

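Emit:
{"method": "arm_command", "body": {"rows": [{"fingers": 20, "travel": [-2, -0.15, -0.15], "roll": -0.2}, {"fingers": 20, "travel": [-3.5, -0.15, -0.15], "roll": -0.2}, {"fingers": 20, "travel": [-3.5, -0.15, -0.15], "roll": -0.2}, {"fingers": 20, "travel": [-3.5, -0.15, -0.15], "roll": -0.2}]}}

```text
time_s: 7.25
tcp_pos: [0.5745, 0.0303, 0.0945]
ee_rot: [[-0.997, -0.076, -0.001], [-0.076, 0.997, -0.0], [0.001, 0.0, -1.0]]
wrist_force: [-0.2, 0.5, -0.4]
gripper_width: 0.342
```

```bash
python3 go.py "[.5990,.0300,.0945]"; python3 - <<'E'
from h import *
# side measurement: sleeve rear & pin in scene and wrist depth
s=sense();R=np.array(s['ee_rot'])
for n in('wrist','scene'):
    p,d=capture(n);P=cloud(n,d,s);T=(P-s['tcp_pos'])@R
    hs=cv2.cvtColor(p,cv2.COLOR_RGB2HSV)
    m=(T[...,0]>.011)&(T[...,0]<.04)&(abs(T[...,1])<.02)&(abs(T[...,2]-.004)<.025);q=T[m]
    print(n,len(q),q.min(0).round(4) if len(q) else '',q.max(0).round(4) if len(q) else '')
    for a in np.arange(.012,.036,.004):
        r=q[abs(q[:,0]-a)<.002]
        if len(r): print(' x%.3f'%a,len(r),np.percentile(r[:,1],[3,97]).round(4),np.percentile(r[:,2],[3,97]).round(4))
E
```

```text
7.25 [0.5745 0.0303 0.0945] F [-0.2  0.5 -0.4] M [-0.03 -0.02 -0.01] w 0.342 ang 184.35 [-0.0015 -0.     -1.    ]
travel cm [-2.45 -0.21 -0.  ]
wrist 3024 [ 0.011  -0.02   -0.0141] [0.0287 0.02   0.0189]
 x0.012 392 [-0.0197  0.0197] [-0.0114  0.0033]
 x0.016 510 [-0.0135  0.0141] [-0.0113 -0.0022]
 x0.020 507 [-0.0138  0.0136] [-0.0112 -0.0023]
 x0.024 693 [-0.0133  0.0136] [-0.0112  0.0141]
 x0.028 922 [-0.0135  0.0138] [-0.0109  0.0164]
scene 62 [ 0.011  -0.0185 -0.0206] [0.0301 0.0199 0.0188]
 x0.012 9 [-0.0185  0.0159] [-0.0184  0.0091]
 x0.016 7 [-0.0025  0.017 ] [-0.009   0.0087]
 x0.020 9 [-0.0117  0.0143] [-0.0109  0.0121]
 x0.024 16 [-0.0091  0.0193] [-0.0081  0.0163]
 x0.028 20 [-0.0108  0.0157] [-0.0078  0.0183]
 x0.032 1 [0.0151 0.0151] [0.012 0.012]
```

Emit:
{"method": "arm_command", "body": {"rows": [{"fingers": 20, "travel": [0, 0, 0], "roll": 0}, {"fingers": 20, "travel": [0, 0, 0], "roll": 0}, {"fingers": 20, "travel": [0, 0, 0], "roll": 0}]}}

```text
time_s: 7.65
tcp_pos: [0.575, 0.0293, 0.0952]
ee_rot: [[-0.997, -0.075, 0.0], [-0.075, 0.997, 0.0], [-0.0, 0.0, -1.0]]
wrist_force: [-0.5, -0.9, -1.6]
gripper_width: 0.34
```

```bash
python3 go.py "[.585,.0290,.0945]"
```

```text
7.65 [0.575  0.0293 0.0952] F [-0.5 -0.9 -1.6] M [-0.03 -0.01 -0.01] w 0.34 ang 184.29 [ 0.  0. -1.]
travel cm [-1.   -0.11  0.07]
```

Emit:
{"method": "arm_command", "body": {"rows": [{"fingers": 20, "travel": [-0.4, -0.12, 0.04], "roll": 0.1}, {"fingers": 20, "travel": [-0.8, -0.12, 0.04], "roll": 0.1}, {"fingers": 20, "travel": [-1.2, -0.12, 0.04], "roll": 0.1}, {"fingers": 20, "travel": [-1.5, -0.12, 0.04], "roll": 0.1}, {"fingers": 20, "travel": [-1.8, -0.12, 0.04], "roll": 0.1}, {"fingers": 20, "travel": [-2.1, -0.12, 0.04], "roll": 0.1}, {"fingers": 20, "travel": [-2.4, -0.12, 0.04], "roll": 0.1}, {"fingers": 20, "travel": [-2.4, -0.12, 0.04], "roll": 0.1}]}}

```text
time_s: 8.45
tcp_pos: [0.5997, 0.03, 0.0946]
ee_rot: [[-0.997, -0.073, 0.0], [-0.073, 0.997, 0.0], [-0.0, 0.0, -1.0]]
wrist_force: [-0.9, -0.3, -0.8]
gripper_width: 0.343
```

```bash
python3 go.py "[.606,.0305,.0945]"
```

```text
8.45 [0.5997 0.03   0.0946] F [-0.9 -0.3 -0.8] M [-0.01 -0.04  0.  ] w 0.343 ang 184.19 [ 3.e-04  0.e+00 -1.e+00]
travel cm [-0.63  0.01  0.01]
```

Emit:
{"method": "arm_command", "body": {"rows": [{"fingers": 20, "travel": [-0.3, 0, 0], "roll": 0}, {"fingers": 20, "travel": [-0.6, 0, 0], "roll": 0}, {"fingers": 20, "travel": [-0.9, 0, 0], "roll": 0}, {"fingers": 20, "travel": [-1.1, 0, 0], "roll": 0}, {"fingers": 20, "travel": [-1.2, 0, 0], "roll": 0}]}}

```text
time_s: 8.95
tcp_pos: [0.6115, 0.0308, 0.0946]
ee_rot: [[-0.997, -0.073, 0.0], [-0.073, 0.997, 0.0], [-0.0, 0.0, -1.0]]
wrist_force: [0.8, -0.1, -2.1]
gripper_width: 0.339
```

```bash
python3 go.py "[.618,.0315,.0945]"
```

```text
8.95 [0.6115 0.0308 0.0946] F [ 0.8 -0.1 -2.1] M [-0.03  0.01 -0.03] w 0.339 ang 184.19 [ 1.e-04  0.e+00 -1.e+00]
travel cm [-0.66  0.02  0.01]
```

No resistance at the tight stop position yet, so I'll continue in small steps.

Emit:
{"method": "arm_command", "body": {"rows": [{"fingers": 20, "travel": [-0.2, 0, 0], "roll": 0}, {"fingers": 20, "travel": [-0.4, 0, 0], "roll": 0}, {"fingers": 20, "travel": [-0.5, 0, 0], "roll": 0}, {"fingers": 20, "travel": [-0.5, 0, 0], "roll": 0}]}}

```text
time_s: 9.35
tcp_pos: [0.6163, 0.0312, 0.0946]
ee_rot: [[-0.997, -0.073, 0.0], [-0.073, 0.997, -0.0], [-0.0, -0.0, -1.0]]
wrist_force: [-0.4, -0.7, -2.1]
gripper_width: 0.345
```

```bash
python3 go.py "[.635,.0325,.0945]"
```

```text
9.35 [0.6163 0.0312 0.0946] F [-0.4 -0.7 -2.1] M [ 0.01 -0.06  0.02] w 0.345 ang 184.19 [ 0. -0. -1.]
travel cm [-1.87 -0.    0.01]
```

Emit:
{"method": "arm_command", "body": {"rows": [{"fingers": 20, "travel": [-0.4, 0, 0], "roll": 0}, {"fingers": 20, "travel": [-0.8, 0, 0], "roll": 0}, {"fingers": 20, "travel": [-1.2, 0, 0], "roll": 0}, {"fingers": 20, "travel": [-1.6, 0, 0], "roll": 0}, {"fingers": 20, "travel": [-1.9, 0, 0], "roll": 0}, {"fingers": 20, "travel": [-2.1, 0, 0], "roll": 0}, {"fingers": 20, "travel": [-2.2, 0, 0], "roll": 0}]}}

```text
time_s: 10.05
tcp_pos: [0.6383, 0.0328, 0.0945]
ee_rot: [[-0.997, -0.073, -0.0], [-0.073, 0.997, -0.0], [0.0, -0.0, -1.0]]
wrist_force: [-1.0, -0.8, -1.7]
gripper_width: 0.341
```

```bash
python3 go.py "[.641,.0330,.0945]"
```

```text
10.05 [0.6383 0.0328 0.0945] F [-1.  -0.8 -1.7] M [ 0.03 -0.02  0.01] w 0.341 ang 184.19 [-1.e-04 -0.e+00 -1.e+00]
travel cm [-0.27  0.    0.  ]
```

Emit:
{"method": "arm_command", "body": {"rows": [{"fingers": 20, "travel": [-0.1, 0, 0], "roll": 0}, {"fingers": 20, "travel": [-0.2, 0, 0], "roll": 0}, {"fingers": 20, "travel": [-0.2, 0, 0], "roll": 0}]}}

```text
time_s: 10.35
tcp_pos: [0.6402, 0.0329, 0.0947]
ee_rot: [[-0.997, -0.073, 0.0], [-0.073, 0.997, 0.0], [-0.0, 0.0, -1.0]]
wrist_force: [0.2, -0.4, -1.2]
gripper_width: 0.34
```

Emit:
{"method": "arm_command", "body": {"rows": [{"fingers": 20, "travel": [-0.1, 0, 0], "roll": 0}, {"fingers": 20, "travel": [-0.1, 0, 0], "roll": 0}]}}

```text
time_s: 10.55
tcp_pos: [0.6412, 0.033, 0.0947]
ee_rot: [[-0.997, -0.073, 0.0], [-0.073, 0.997, 0.0], [-0.0, 0.0, -1.0]]
wrist_force: [0.2, -0.1, -1.1]
gripper_width: 0.34
```

Emit:
{"method": "arm_command", "body": {"rows": [{"fingers": 20, "travel": [-0.05, 0, 0], "roll": 0}, {"fingers": 20, "travel": [-0.1, 0, 0], "roll": 0}]}}

```text
time_s: 10.75
tcp_pos: [0.6415, 0.033, 0.0945]
ee_rot: [[-0.997, -0.073, -0.002], [-0.073, 0.997, -0.0], [0.002, -0.0, -1.0]]
wrist_force: [-1.8, 0.0, -0.5]
gripper_width: 0.339
```

Emit:
{"method": "arm_command", "body": {"rows": [{"fingers": 20, "travel": [-0.05, 0, 0], "roll": 0}, {"fingers": 20, "travel": [-0.1, 0, 0], "roll": 0}]}}

```text
time_s: 10.95
tcp_pos: [0.6415, 0.0329, 0.0943]
ee_rot: [[-0.997, -0.073, -0.004], [-0.073, 0.997, -0.001], [0.004, -0.0, -1.0]]
wrist_force: [-5.7, 0.8, 2.3]
gripper_width: 0.344
```

Sleeve 1 is fully home: it meets solid contact at TCP x=0.6415 (predicted 0.641) with a reaction of about 6 N. It's good, so I'll back off and take it to the square tray.

Emit:
{"method": "arm_command", "body": {"rows": [{"fingers": 20, "travel": [1, 0, 0], "roll": 0}, {"fingers": 20, "travel": [3, 0, 0], "roll": 0}, {"fingers": 20, "travel": [5.5, 0, 0], "roll": 0}, {"fingers": 20, "travel": [8, 0, 0], "roll": 0}, {"fingers": 20, "travel": [9, 0, -3], "roll": 0}, {"fingers": 20, "travel": [9, -3, -6], "roll": 0}, {"fingers": 20, "travel": [11, -7, -6], "roll": 3}, {"fingers": 20, "travel": [12, -11, -6], "roll": 6}, {"fingers": 20, "travel": [13, -15, -6], "roll": 9}]}}

```text
time_s: 11.85
tcp_pos: [0.5244, -0.1272, 0.1556]
ee_rot: [[-0.996, 0.085, 0.004], [0.085, 0.996, -0.0], [-0.004, 0.0, -1.0]]
wrist_force: [2.1, 0.0, -1.7]
gripper_width: 0.342
```

```bash
python3 go.py "[.4997,-.379,.15]"
```

```text
11.85 [ 0.5244 -0.1272  0.1556] F [ 2.1  0.  -1.7] M [-0.07 -0.09 -0.02] w 0.342 ang 175.13 [ 3.8e-03 -1.0e-04 -1.0e+00]
travel cm [  0.32 -25.3    0.55]
```

Emit:
{"method": "arm_command", "body": {"rows": [{"fingers": 20, "travel": [0, -4, 0], "roll": 2}, {"fingers": 20, "travel": [0.3, -9, 0], "roll": 4}, {"fingers": 20, "travel": [0.3, -14, 0], "roll": 4}, {"fingers": 20, "travel": [0.3, -19, 2], "roll": 4}, {"fingers": 20, "travel": [0.3, -23, 4], "roll": 4}, {"fingers": 20, "travel": [0.3, -25, 6], "roll": 4}, {"fingers": 20, "travel": [0.3, -25, 8], "roll": 4}, {"fingers": 20, "travel": [0.3, -25, 9.5], "roll": 4}, {"fingers": 20, "travel": [0.3, -25, 9.5], "roll": 4}, {"fingers": 20, "travel": [0.3, -25, 9.5], "roll": 4}]}}

```text
time_s: 12.85
tcp_pos: [0.5009, -0.3751, 0.0601]
ee_rot: [[-0.988, 0.153, 0.001], [0.153, 0.988, -0.001], [-0.001, -0.001, -1.0]]
wrist_force: [0.0, -0.2, -0.4]
gripper_width: 0.347
```

```bash
python3 go.py "[.4997,-.379,.0231]"
```

```text
12.85 [ 0.5009 -0.3751  0.0601] F [ 0.  -0.2 -0.4] M [-0.05 -0.03  0.  ] w 0.347 ang 171.22 [ 0.001 -0.001 -1.   ]
travel cm [ 0.06 -0.4   3.7 ]
```

Emit:
{"method": "arm_command", "body": {"rows": [{"fingers": 20, "travel": [-2.7, -0.3, 0], "roll": 0}, {"fingers": 20, "travel": [-2.7, -0.3, 1.5], "roll": 0}, {"fingers": 20, "travel": [-2.7, -0.3, 2.8], "roll": 0}, {"fingers": 20, "travel": [-2.7, -0.3, 3.3], "roll": 0}, {"fingers": 20, "travel": [-2.7, -0.3, 3.5], "roll": 0}, {"fingers": 20, "travel": [-2.7, -0.3, 3.5], "roll": 0}]}}

```text
time_s: 13.45
tcp_pos: [0.5264, -0.3819, 0.0246]
ee_rot: [[-0.988, 0.153, -0.0], [0.153, 0.988, 0.0], [0.0, -0.0, -1.0]]
wrist_force: [-0.6, -0.1, -0.9]
gripper_width: 0.345
```

Emit:
{"method": "arm_command", "body": {"rows": [{"fingers": 20, "travel": [0, 0, 0.1], "roll": 0}, {"fingers": 20, "travel": [0, 0, 0.2], "roll": 0}]}}

```text
time_s: 13.65
tcp_pos: [0.5269, -0.3821, 0.0233]
ee_rot: [[-0.988, 0.153, 0.001], [0.153, 0.988, -0.001], [-0.001, -0.0, -1.0]]
wrist_force: [0.2, 0.3, -1.2]
gripper_width: 0.341
```

Emit:
{"method": "arm_command", "body": {"rows": [{"fingers": 20, "travel": [0, 0, 0.1], "roll": 0}, {"fingers": 20, "travel": [0, 0, 0.1], "roll": 0}]}}

```text
time_s: 13.85
tcp_pos: [0.527, -0.3821, 0.0231]
ee_rot: [[-0.988, 0.153, 0.001], [0.153, 0.988, -0.001], [-0.001, -0.001, -1.0]]
wrist_force: [-1.7, 1.4, 4.2]
gripper_width: 0.344
```

Contact with the tray floor. I'll release, lift and look.

Emit:
{"method": "arm_command", "body": {"rows": [{"fingers": 40, "travel": [0, 0, 0], "roll": 0}, {"fingers": 55, "travel": [0, 0, 0], "roll": 0}, {"fingers": 55, "travel": [0, 0, 0], "roll": 0}, {"fingers": 55, "travel": [0, 0, 0], "roll": 0}, {"fingers": 55, "travel": [0, 0, -2], "roll": 0}, {"fingers": 55, "travel": [0, 0, -6], "roll": 0}, {"fingers": 55, "travel": [0, 3, -11], "roll": 0}, {"fingers": 55, "travel": [0, 7, -13], "roll": 0}, {"fingers": 55, "travel": [0, 12, -13], "roll": 0}, {"fingers": 55, "travel": [0, 17, -13], "roll": 0}]}}

```text
time_s: 14.85
tcp_pos: [0.5531, -0.2143, 0.1531]
ee_rot: [[-0.988, 0.154, 0.003], [0.154, 0.988, -0.0], [-0.003, 0.0, -1.0]]
wrist_force: [1.0, -0.2, -0.8]
gripper_width: 0.548
```

```bash
python3 go.py "[.4427,.0187,.15]"; python3 - <<'E'
from h import *
p,d=capture('top');P=cloud('top',d);hsv=cv2.cvtColor(p,cv2.COLOR_RGB2HSV)
m=(abs(P[...,0]-.5)<.062)&(abs(P[...,1]+.379)<.062)&(P[...,2]>.022)&(P[...,2]<.06)
q=P[m];print('in tray',len(q),rect(q),np.percentile(q[:,2],90))
m=(np.hypot(P[...,0]-.4427,P[...,1]-.0187)<.045)&(P[...,2]>.016)&(P[...,2]<.045)&(hsv[...,1]<60)
q=P[m];print('s2',len(q),rect(q))
E
```

```text
14.85 [ 0.5531 -0.2143  0.1531] F [ 1.  -0.2 -0.8] M [ 0.04 -0.12 -0.05] w 0.548 ang 171.12 [ 3.3e-03 -3.0e-04 -1.0e+00]
travel cm [14.51 21.32  0.27]
in tray 131 (array([ 0.4993, -0.3966]), 0.107, 0.0649, 3.9) 0.03504437502119462
s2 167 (array([0.4427, 0.0186]), 0.0558, 0.0295, -9.5)
```

Emit:
{"method": "arm_command", "body": {"rows": [{"fingers": 55, "travel": [2.5, 4, 0], "roll": 0.7}, {"fingers": 55, "travel": [5, 8, 0], "roll": 0.7}, {"fingers": 55, "travel": [7.5, 12, 1], "roll": 0.7}, {"fingers": 55, "travel": [10, 16, 3], "roll": 0.7}, {"fingers": 55, "travel": [12.5, 20, 5], "roll": 0.7}, {"fingers": 55, "travel": [13.4, 21.3, 7], "roll": 0.7}, {"fingers": 55, "travel": [13.4, 21.3, 9], "roll": 0.7}, {"fingers": 55, "travel": [13.4, 21.3, 9], "roll": 0.7}, {"fingers": 55, "travel": [13.4, 21.3, 9], "roll": 0.7}]}}

```text
time_s: 15.8
tcp_pos: [0.453, 0.0154, 0.0619]
ee_rot: [[-0.986, 0.165, -0.0], [0.165, 0.986, -0.0], [0.0, -0.0, -1.0]]
wrist_force: [-0.2, -0.2, 0.8]
gripper_width: 0.551
```

```bash
python3 go.py "[.4535,.0169,.0195]"
```

```text
15.8 [0.453  0.0154 0.0619] F [-0.2 -0.2  0.8] M [-0.02 -0.03  0.02] w 0.551 ang 170.51 [-1.e-04 -4.e-04 -1.e+00]
travel cm [-0.02  0.16  4.24]
```

Emit:
{"method": "arm_command", "body": {"rows": [{"fingers": 55, "travel": [0, 0.12, 2], "roll": 0}, {"fingers": 55, "travel": [0, 0.12, 3.5], "roll": 0}, {"fingers": 55, "travel": [0, 0.12, 4.2], "roll": 0}, {"fingers": 55, "travel": [0, 0.12, 4.2], "roll": 0}, {"fingers": 20, "travel": [0, 0.12, 4.2], "roll": 0}, {"fingers": 20, "travel": [0, 0.12, 4.2], "roll": 0}, {"fingers": 20, "travel": [0, 0.12, 4.2], "roll": 0}, {"fingers": 20, "travel": [0, 0.12, 4.2], "roll": 0}, {"fingers": 20, "travel": [0, 0.12, 4.2], "roll": 0}]}}

```text
time_s: 16.7
tcp_pos: [0.4534, 0.0168, 0.0203]
ee_rot: [[-0.986, 0.165, 0.001], [0.165, 0.986, 0.0], [-0.001, 0.001, -1.0]]
wrist_force: [0.8, 0.5, 5.6]
gripper_width: 0.338
```

```bash
python3 go.py "[.54,.025,.0945]"
```

```text
16.7 [0.4534 0.0168 0.0203] F [0.8 0.5 5.6] M [-0.06  0.22  0.02] w 0.338 ang 170.51 [ 1.2e-03  3.0e-04 -1.0e+00]
travel cm [-8.42  2.24 -7.41]
```

Emit:
{"method": "arm_command", "body": {"rows": [{"fingers": 20, "travel": [0, 0, -2], "roll": 0}, {"fingers": 20, "travel": [0, 0, -5], "roll": 0}, {"fingers": 20, "travel": [0, 0, -7.5], "roll": 0}, {"fingers": 20, "travel": [-4, 1, -7.5], "roll": -5}, {"fingers": 20, "travel": [-8, 2, -7.5], "roll": -10}, {"fingers": 20, "travel": [-10.3, 2.8, -7.5], "roll": -13.7}, {"fingers": 20, "travel": [-10.3, 2.8, -7.5], "roll": -13.7}, {"fingers": 20, "travel": [-10.3, 2.8, -7.5], "roll": -13.7}, {"fingers": 20, "travel": [-10.3, 2.8, -7.5], "roll": -13.7}]}}

```text
time_s: 17.6
tcp_pos: [0.5577, 0.027, 0.0941]
ee_rot: [[-0.997, -0.072, -0.002], [-0.072, 0.997, -0.0], [0.002, -0.0, -1.0]]
wrist_force: [0.0, 0.3, -0.8]
gripper_width: 0.343
```

```bash
python3 go.py "[.59,.0292,.0955]"; python3 - <<'E'
from h import *
s=sense();R=np.array(s['ee_rot'])
p,d=capture('wrist');P=cloud('wrist',d,s);T=(P-s['tcp_pos'])@R
m=(T[...,0]>.013)&(T[...,0]<.06)&(abs(T[...,1])<.02)&(abs(T[...,2]-.004)<.025);q=T[m];print(len(q),np.percentile(q[:,0],[1,99]))
for a in np.arange(.016,.046,.004):
    r=q[abs(q[:,0]-a)<.002]
    if len(r): print(' x%.3f'%a,len(r),np.percentile(r[:,1],[3,97]).round(4),np.percentile(r[:,2],[3,97]).round(4))
E
```

```text
17.6 [0.5577 0.027  0.0941] F [ 0.   0.3 -0.8] M [0.03 0.01 0.01] w 0.343 ang 184.15 [-2.1e-03 -3.0e-04 -1.0e+00]
travel cm [-3.24 -0.01 -0.15]
3980 [0.01335864 0.03896796]
 x0.016 494 [-0.0137  0.0139] [-0.0101 -0.0009]
 x0.020 505 [-0.0136  0.0141] [-0.0099 -0.0011]
 x0.024 511 [-0.0138  0.0141] [-0.01  -0.001]
 x0.028 522 [-0.0135  0.0141] [-0.01   -0.0009]
 x0.032 553 [-0.0138  0.0143] [-0.0102 -0.0008]
 x0.036 738 [-0.0136  0.0137] [-0.01    0.0152]
 x0.040 540 [-0.0135  0.0137] [-0.0093  0.0175]
```

Emit:
{"method": "arm_command", "body": {"rows": [{"fingers": 20, "travel": [-1, 0, -0.12], "roll": 0}, {"fingers": 20, "travel": [-2, 0, -0.12], "roll": 0}, {"fingers": 20, "travel": [-3, 0, -0.12], "roll": 0}, {"fingers": 20, "travel": [-3.6, 0, -0.12], "roll": 0}, {"fingers": 20, "travel": [-3.9, 0, -0.12], "roll": 0}, {"fingers": 20, "travel": [-3.9, 0, -0.12], "roll": 0}, {"fingers": 20, "travel": [-3.9, 0, -0.12], "roll": 0}]}}

```text
time_s: 18.35
tcp_pos: [0.5977, 0.03, 0.0956]
ee_rot: [[-0.997, -0.073, -0.001], [-0.073, 0.997, -0.0], [0.001, -0.0, -1.0]]
wrist_force: [-0.2, 0.9, -1.5]
gripper_width: 0.341
```

```bash
python3 go.py "[.612,.0309,.0955]"
```

```text
18.35 [0.5977 0.03   0.0956] F [-0.2  0.9 -1.5] M [ 0.01  0.04 -0.03] w 0.341 ang 184.18 [-8.e-04 -1.e-04 -1.e+00]
travel cm [-1.44 -0.01  0.01]
```

Emit:
{"method": "arm_command", "body": {"rows": [{"fingers": 20, "travel": [-0.3, 0, 0], "roll": 0}, {"fingers": 20, "travel": [-0.6, 0, 0], "roll": 0}, {"fingers": 20, "travel": [-0.9, 0, 0], "roll": 0}, {"fingers": 20, "travel": [-1.2, 0, 0], "roll": 0}, {"fingers": 20, "travel": [-1.5, 0, 0], "roll": 0}, {"fingers": 20, "travel": [-1.5, 0, 0], "roll": 0}]}}

```text
time_s: 18.95
tcp_pos: [0.6134, 0.0312, 0.0958]
ee_rot: [[-0.997, -0.073, 0.0], [-0.073, 0.997, 0.0], [-0.0, 0.0, -1.0]]
wrist_force: [-0.5, -0.5, -0.7]
gripper_width: 0.338
```

Emit:
{"method": "arm_command", "body": {"rows": [{"fingers": 20, "travel": [-0.2, 0, 0], "roll": 0}, {"fingers": 20, "travel": [-0.4, 0, 0], "roll": 0}, {"fingers": 20, "travel": [-0.4, 0, 0], "roll": 0}]}}

```text
time_s: 19.25
tcp_pos: [0.6172, 0.0315, 0.0959]
ee_rot: [[-0.997, -0.073, 0.0], [-0.073, 0.997, -0.0], [-0.0, -0.0, -1.0]]
wrist_force: [-0.8, 0.9, -0.6]
gripper_width: 0.34
```

Emit:
{"method": "arm_command", "body": {"rows": [{"fingers": 20, "travel": [-0.1, 0, 0], "roll": 0}, {"fingers": 20, "travel": [-0.2, 0, 0], "roll": 0}, {"fingers": 20, "travel": [-0.2, 0, 0], "roll": 0}]}}

```text
time_s: 19.55
tcp_pos: [0.6191, 0.0316, 0.0959]
ee_rot: [[-0.997, -0.073, 0.0], [-0.073, 0.997, 0.0], [-0.0, -0.0, -1.0]]
wrist_force: [0.9, -0.2, -1.2]
gripper_width: 0.34
```

Emit:
{"method": "arm_command", "body": {"rows": [{"fingers": 20, "travel": [-0.1, 0, 0], "roll": 0}, {"fingers": 20, "travel": [-0.1, 0, 0], "roll": 0}]}}

```text
time_s: 19.75
tcp_pos: [0.6201, 0.0317, 0.0959]
ee_rot: [[-0.997, -0.073, 0.0], [-0.073, 0.997, -0.0], [-0.0, -0.0, -1.0]]
wrist_force: [0.4, -0.7, -0.6]
gripper_width: 0.34
```

Emit:
{"method": "arm_command", "body": {"rows": [{"fingers": 20, "travel": [-0.1, 0, 0], "roll": 0}, {"fingers": 20, "travel": [-0.1, 0, 0], "roll": 0}]}}

```text
time_s: 19.95
tcp_pos: [0.6203, 0.0316, 0.0957]
ee_rot: [[-0.997, -0.073, -0.002], [-0.073, 0.997, -0.0], [0.002, -0.0, -1.0]]
wrist_force: [-1.7, -0.3, 0.3]
gripper_width: 0.338
```

Emit:
{"method": "arm_command", "body": {"rows": [{"fingers": 20, "travel": [-0.1, 0, 0], "roll": 0}, {"fingers": 20, "travel": [-0.1, 0, 0], "roll": 0}]}}

```text
time_s: 20.15
tcp_pos: [0.6204, 0.0316, 0.0955]
ee_rot: [[-0.997, -0.073, -0.004], [-0.073, 0.997, -0.001], [0.004, -0.0, -1.0]]
wrist_force: [-4.6, 0.6, 1.1]
gripper_width: 0.341
```

Sleeve 2 stops dead at TCP x=0.620, which is exactly the predicted tight stop, with about 5 N. It's tight, so it goes to the oblong tray.

Emit:
{"method": "arm_command", "body": {"rows": [{"fingers": 20, "travel": [1, 0, 0], "roll": 0}, {"fingers": 20, "travel": [3, 0, 0], "roll": 0}, {"fingers": 20, "travel": [5.5, 0, 0], "roll": 0}, {"fingers": 20, "travel": [8, 0, 0], "roll": 0}, {"fingers": 20, "travel": [10, -1, -3], "roll": 0}, {"fingers": 20, "travel": [11, -5, -3], "roll": -2}, {"fingers": 20, "travel": [12, -10, -3], "roll": -5.3}, {"fingers": 20, "travel": [12.6, -15, -3], "roll": -5.3}, {"fingers": 20, "travel": [12.6, -19, -1], "roll": -5.3}, {"fingers": 20, "travel": [12.6, -20.6, 1], "roll": -5.3}]}}

```text
time_s: 21.15
tcp_pos: [0.5125, -0.1861, 0.0866]
ee_rot: [[-0.987, -0.162, 0.006], [-0.162, 0.987, -0.001], [-0.006, -0.002, -1.0]]
wrist_force: [-0.1, 0.0, -0.7]
gripper_width: 0.344
```

Emit:
{"method": "arm_command", "body": {"rows": [{"fingers": 20, "travel": [0, 0, 1], "roll": 0}, {"fingers": 20, "travel": [0, 0, 2], "roll": 0}, {"fingers": 20, "travel": [0, 0, 2], "roll": 0}, {"fingers": 20, "travel": [0, 0, 2], "roll": 0}]}}

```text
time_s: 21.55
tcp_pos: [0.5119, -0.1819, 0.0663]
ee_rot: [[-0.986, -0.167, 0.001], [-0.167, 0.986, -0.0], [-0.001, -0.0, -1.0]]
wrist_force: [0.1, 1.4, 0.0]
gripper_width: 0.34
```

```bash
python3 go.py "[.5115,-.183,.025]"
```

```text
21.55 [ 0.5119 -0.1819  0.0663] F [0.1 1.4 0. ] M [-0.02 -0.03  0.06] w 0.34 ang 189.61 [ 1.1e-03 -3.0e-04 -1.0e+00]
travel cm [ 0.07 -0.1   4.13]
```

Emit:
{"method": "arm_command", "body": {"rows": [{"fingers": 20, "travel": [0, 0, 1.5], "roll": 0}, {"fingers": 20, "travel": [0, 0, 3], "roll": 0}, {"fingers": 20, "travel": [0, 0, 3.7], "roll": 0}, {"fingers": 20, "travel": [0, 0, 4], "roll": 0}, {"fingers": 20, "travel": [0, 0, 4.1], "roll": 0}, {"fingers": 20, "travel": [0, 0, 4.1], "roll": 0}]}}

```text
time_s: 22.15
tcp_pos: [0.5119, -0.1827, 0.0254]
ee_rot: [[-0.986, -0.165, 0.001], [-0.165, 0.986, -0.0], [-0.001, -0.0, -1.0]]
wrist_force: [0.1, -0.5, -0.8]
gripper_width: 0.339
```

Emit:
{"method": "arm_command", "body": {"rows": [{"fingers": 20, "travel": [0, 0, 0.1], "roll": 0}, {"fingers": 20, "travel": [0, 0, 0.1], "roll": 0}]}}

```text
time_s: 22.35
tcp_pos: [0.5118, -0.1829, 0.0243]
ee_rot: [[-0.986, -0.165, 0.001], [-0.165, 0.986, -0.0], [-0.001, -0.0, -1.0]]
wrist_force: [0.2, 0.5, -0.1]
gripper_width: 0.338
```

Emit:
{"method": "arm_command", "body": {"rows": [{"fingers": 20, "travel": [0, 0, 0.07], "roll": 0}, {"fingers": 20, "travel": [0, 0, 0.07], "roll": 0}]}}

```text
time_s: 22.55
tcp_pos: [0.5118, -0.1829, 0.0243]
ee_rot: [[-0.986, -0.165, 0.001], [-0.165, 0.986, -0.0], [-0.001, -0.0, -1.0]]
wrist_force: [-1.2, 0.6, 5.1]
gripper_width: 0.343
```

Emit:
{"method": "arm_command", "body": {"rows": [{"fingers": 40, "travel": [0, 0, 0], "roll": 0}, {"fingers": 55, "travel": [0, 0, 0], "roll": 0}, {"fingers": 55, "travel": [0, 0, 0], "roll": 0}, {"fingers": 55, "travel": [0, 0, 0], "roll": 0}, {"fingers": 55, "travel": [0, 0, -2], "roll": 0}, {"fingers": 55, "travel": [0, 0, -6], "roll": 0}, {"fingers": 55, "travel": [0, 0, -11], "roll": 0}, {"fingers": 55, "travel": [0, -2, -16], "roll": 0}, {"fingers": 55, "travel": [0, -4, -20], "roll": 0}, {"fingers": 55, "travel": [-2, -8, -22], "roll": 0}]}}

```text
time_s: 23.55
tcp_pos: [0.5445, -0.2587, 0.2495]
ee_rot: [[-0.986, -0.167, 0.008], [-0.167, 0.986, -0.002], [-0.007, -0.003, -1.0]]
wrist_force: [2.9, 0.3, 0.8]
gripper_width: 0.549
```

Emit:
{"method": "arm_command", "body": {"rows": [{"fingers": 55, "travel": [-4, 0, -2], "roll": 0}, {"fingers": 55, "travel": [-8, 0, -4], "roll": 0}, {"fingers": 55, "travel": [-8, 0, -4], "roll": 0}, {"fingers": 55, "travel": [-8, 0, -4], "roll": 0}]}}

```text
time_s: 23.95
tcp_pos: [0.6233, -0.2449, 0.282]
ee_rot: [[-0.986, -0.165, -0.002], [-0.165, 0.986, 0.001], [0.001, 0.001, -1.0]]
wrist_force: [-0.3, -0.4, 0.8]
gripper_width: 0.551
```

```bash
python3 go.py "[.5,-.2,.3]"; python3 - <<'E'
from h import *
s=sense()
w,d=capture('wrist');P=cloud('wrist',d,s);t,_=capture('top')
for n,c in dict(sq=(.526,-.382),ob=(.501,-.185)).items():
    m=(np.hypot(P[...,0]-c[0],P[...,1]-c[1])<.042)&(P[...,2]>.026)&(P[...,2]<.05);q=P[m]
    print(n,len(q),rect(q) if len(q) else '',np.median(q[:,2]) if len(q) else '')
a=cv2.resize(w,(640,480),interpolation=2)[:300]; b=cv2.resize(t[40:265,130:430],(400,300),interpolation=2)
save('8.png',np.vstack([a[:,:640],np.hstack([b,np.zeros((300,240,3),np.uint8)])]))
E
```

```text
23.95 [ 0.6233 -0.2449  0.282 ] F [-0.3 -0.4  0.8] M [-0.04  0.06 -0.  ] w 0.551 ang 189.51 [-1.5e-03  8.0e-04 -1.0e+00]
travel cm [11.43  6.47 -1.78]
sq 1233 (array([ 0.527 , -0.3815]), 0.0561, 0.0291, -8.0) 0.03250580818455645
ob 1246 (array([ 0.501 , -0.1847]), 0.0562, 0.0292, 9.7) 0.032413284666381326
```

View pics/8.png

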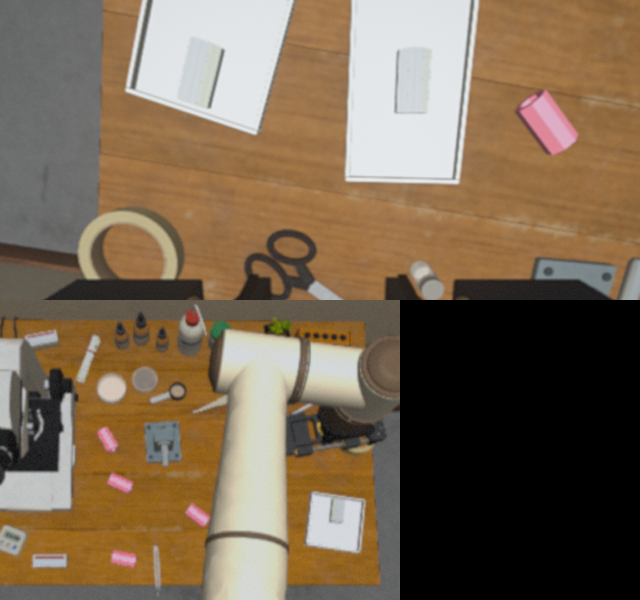

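Both sleeves lie flat in their trays: sleeve 1 in the square tray at (200,72) and sleeve 2 in the oblong tray at (413,80). The tweezers and pink pieces are where they were. I'll hand in.

```bash
python3 -c "
from station import *
print(finish_job())"
```

```text
the job is handed in; nothing more can be done
None
```

I gauged both sleeves and laid each in its tray; the job was handed in at about 24 s of the 72 s limit.

| Sleeve (start position) | Result on the pin | Where it went |
|---|---|---|
| Near the microscope, (0.504, 0.183) | Fully home against the shoulder: the arm stopped at x = 0.6415 (predicted 0.641), pushing with about 6 N | Square tray |
| Beside the tweezers, (0.443, 0.019) | Stopped part-way: the arm stopped at x = 0.620 (the predicted tight stop), pushing with about 5 N | Oblong tray |

- **Order:** the first sleeve was down in its tray before I picked up the second. Both were lowered until they touched the tray floor, then released.
- **Final check:** both sleeves lie level in their trays, measured at 56 × 29 mm from above with tops at about 32–33 mm. That is 1–2 mm under the expected 34 mm, within the calibration error. The gripper was clear and touching nothing.
- **Square-tray clearance:** that sleeve is set off-centre, with about 5 mm to the wall by calculation.
- **Other items:** in the last pictures the tweezers, slide pack and pink look-alikes were where they started; the vial and timer were in view and looked undisturbed. I didn't measure any of them again, and the marker was not in those pictures.
- **Failed check:** an early check of the square tray from the top camera also picked up the tray walls, so its outline was useless. The later wrist-camera measurement replaced it.

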